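# Load the UV curing box: pop the lid, set the shell tray in, shut it

### The job

Cure the two freshly poured shells: press the red latch paddle of the curing box and let the lid spring fully open by itself, without touching it. Carry the shells' tray to the box, level and without touching the shells, lower it gently flat onto the floor inside and let go, then close the lid without slamming it until the latch snaps and holds it shut. Leave the other things on the table where they are.

Things in the scene. Friction and masses are not known exactly. Their poses are not given: they have to be found in the camera images.
- curebox: White UV curing box, amber-windowed lid, grey front deck; fixed; 230 (x) x 240 (y) x 104 mm closed. Origin: centre of underside; x from front (towards the robot) to hinge, z up. Deck: x -115 to -50, 68 high, with a timer dial at y -78 (radius 16, top at 82) and a flat display at y 78. Chamber, open at the top: inside x -42 to 107, y -112 to 112, floor 12 high, wall tops 92 high, walls 8 thick.
- chamber (a point): Centre of the chamber's floor, 12 mm above the table, at (32.5, 0, 12) mm in the box frame; axes as the box's.
- paddle (a joint): Red latch paddle in the middle of the deck, tilting about a level axis at (-53, 0, 68) mm in the box frame: 0 at rest, grows as it is pressed, stop at 0.28 rad, springs back. Thumb plate 60 mm wide (y), x -107 to -61, top 86 mm high. Its hook (44 mm wide, x -66 to -52, up to 119 mm high) holds the steel rod at the middle of the lid's front edge.
- paddle_press (a point): Where to press the paddle: middle of the top of its thumb plate, at (-94, 0, 86) mm in the box frame at rest; moves with it. Push straight down: it starts to move at about 3 N, frees the lid about 7 mm down (6 N, 0.17 rad), stops 11 mm down (7 N).
- lid (a joint): Lid, 165 (front to back) x 240 x 12 mm, hinged at the back. 0 shut (latched under 0.02), 1.45 rad fully open: 7 degrees short of upright, front edge 265 mm above the table. Once unlatched a damped spring opens it in about a second and holds it there. While it opens a gripper body above the lid would be hit; one kept wholly forward of x = -56 mm in the box frame is clear.
- lid_hinge (a point): Middle of the lid's hinge axis, at (115, 0, 98) mm in the box frame; the axis runs along the box's y.
- lid_bar (a point): Middle of the outer face of the lid's 30 mm wide white front bar, 150 mm from the hinge axis and 6 mm off it along the face normal (z); moves with the lid, shut at (-35, 0, 104) mm in the box frame. To close, push the outer face here in an arc (1 to 3 N), at the end down with 5 to 12 N until it snaps; best 50 to 70 mm to one side (y), clear of the hook 17 mm in front of the middle.
- tray: Loose aluminium tray, 96 (x) x 164 (y) x 3 mm floor with an 8 mm high rim, about 0.2 kg (0.26 kg with the shells). Across its middle stands a fin with a black plastic grip bar along the tray's x: 64 mm long, 14 mm thick in y, 40 to 62 mm above the underside. Origin: centre of the underside; z up. It carries a shell on either side of the fin. Inside the box it fits with its long side along the box's y, either way round.
- tray_grip (a point): Middle of the black grip bar, 50 mm above the tray's underside; the fingers close along the tray's y. Axes as the tray's.
- shell_blue: Scallop shell lying as a dish, filled with wet blue resin, 64 mm across, 16 mm high, 30 g, loose on the tray about 41 mm from its middle. Origin: centre of the underside, z up.
- shell_teal: The same with teal resin, on the other side of the fin.
- cup_a: Bystander: translucent mixing cup, 64 mm across plus a 20 mm tab on one side, 36 mm high. Origin: centre of the underside.
- cup_b: Bystander: a second such cup.
- ink_red: Bystander: red ink bottle, 36 mm diameter, 85 mm high. Origin: centre of the underside.
- ink_violet: Bystander: violet ink bottle, 36 mm diameter, 85 mm high. Origin: centre of the underside.
- resin_jar: Bystander: amber jar, 68 mm diameter, 85 mm high. Origin: centre of the underside.
- stick: Bystander: wooden stirring stick, 190 (x) x 12 x 5 mm, lying. Origin: centre of the underside.
- dotter: Bystander: green dotting tool, 150 mm long (x), 10 mm thick, lying. Origin: near its middle, underside.
Mind the look-alikes: they are no part of the job. What is shaped like the shell_blue but yellow is not meant.

How it is judged:
On the way, in this order (a step that is already met when the one before it is completed fails the run):
1. the latch paddle is pressed (value of joint paddle above 0.12 rad).
2. the lid has sprung fully open (value of joint lid above 1.35 rad), for 0.2 s.
3. the tray lies flat on the chamber floor, let go, with the lid still open (horizontal distance between tray and chamber below 0.05 m and z of tray in the frame of chamber below 0.008 m and value of joint lid above 1.2 rad and contact force between tray and the fingers below 0.2 N), for 0.3 s.
At the end, for the whole second after the job is handed in: Lid latched shut (lid under 0.03 rad, paddle back under 0.06 rad); the tray at rest in the box within 50 mm of the chamber centre, underside less than 8 mm above its floor, tilt under 0.06 rad; both shells on the tray, within 65 mm of its middle, tilted under 0.25 rad (value of joint lid below 0.03 rad and value of joint paddle below 0.06 rad and horizontal distance between tray and chamber below 0.05 m and z of tray in the frame of chamber below 0.008 m and angle between tray's own z axis and vertical below 0.06 rad and linear speed of tray below 0.02 m/s and z of each of shell_blue, shell_teal in the frame of tray below 0.012 m and distance between each of shell_blue, shell_teal and tray below 0.065 m and angle between each of shell_blue, shell_teal's own z axis and vertical below 0.25 rad); the robot touches nothing.
It fails at once if the robot touches the lid (over 1 N) while it is shut or springing open, before the tray is brought to the box (value of joint lid below 1.4 rad and horizontal distance between tray and chamber above 0.13 m and (contact force between lid and the fingers above 1 N or contact force between lid and the arm above 1 N)).
It fails at once if the wet resin is spoilt: the tray tilted by more than 0.3 rad, or a shell touched by the robot (angle between tray's own z axis and vertical above 0.3 rad or contact force between any of shell_blue, shell_teal and the fingers above 0.5 N or contact force between any of shell_blue, shell_teal and the arm above 0.5 N).
It fails at once if the tray is dropped or knocked in the box (faster than 0.35 m/s within the chamber) (horizontal distance between tray and chamber below 0.08 m and z of tray in the frame of chamber below 0.06 m and linear speed of tray above 0.35 m/s).
It fails at once if the lid is slammed (closing faster than 3.5 rad/s) (velocity of joint lid below -3.5 rad/s).
It fails at once if a bystander is moved by more than 30 mm (distance of any of cup_a, cup_b, ink_red, ink_violet, resin_jar, stick, dotter from where it was at the start of the episode above 0.03 m).
It also fails if it takes over 72 s, if anything falls off the work surface, if the arm or the gripper's body presses on something with over 40 N, if the wrist force passes 120 N, or if a joint passes its speed limit or range.

### The arm

A 6-joint arm with a two-finger parallel gripper is mounted at the origin on the work surface. World frame = base frame: x ahead of the robot, y to its left, z up, the work surface at z = 0. Lengths are in m, angles in rad, forces in N, time in s.
With the tool pointing down it reaches from about 0.4 to 0.825 m from the base axis. Payload 7 kg.
Tool frame: the origin (TCP) lies at the centre of the arm's flange, where the gripper is bolted on; the fingertips stand 178 mm ahead of it and the grasp point (between the pads) lies 159 mm ahead of it; z points along the fingers, y is the direction in which the jaws open and shut (so a half turn about z gives the same grasp; the last joint's range is limited). The gripper opens to 88 mm and grips with 3 to 60 N. Pads are 19 mm wide; open, the fingers measure 130 mm over their backs; the gripper's body (78 mm by 193 mm) begins 47 mm behind the grasp point.
Start: joints at [-0.972, 0.359, 0.012, 0, -1.224, -0.288], TCP at [0.206, -0.643, 0.405] pointing down, gripper open.
Joint ranges: [-3.07, 3.07], [-1.43, 2.12], [-1.02, 1.25], [-3.03, 1.67], [-3.05, -0], [-3.03, 3.03]. Speed limits (rad/s): [2.39, 2.39, 3.01, 3.14, 3.14, 3.14].

### API

Orientations are given as [roll, pitch, yaw] about the fixed x, y, z axes, in that order (R = Rz(yaw) Ry(pitch) Rx(roll)).
In Python, from station import * gives the robot as it stands.
- The arm moves only by the tool send_rows, never from a script. Its argument "motion" is a list of rows, each an object with "offset": the shift along the tool's x, y, z in cm, a list of three; "turn": the turn about the tool's z in degrees. In form: [{"offset": [x, y, z], "turn": turn}, ...]. A call has 1 to 8 rows; each row is the pose to reach, as a shift and turn from the pose commanded when the call began, along the tool's axes at that moment; what a row does not reach only later rows make up. A row lasts 1/10 s, in which the tool goes at most 50 mm and 8.59 degrees, less where a joint would pass 70% of its speed; a pose out of reach is approached as far as the arm can. A call with a gripper value outside its range is refused whole. "hand" is the opening, from -1 (shut) to 1 (fully open), set as the call begins (left out, the last holds). The fingers move at their own pace and stop on an object; "squeeze" is the grip in N (left out, the last holds). Time passes only in rows, so rows that repeat a pose let the fingers close. It gives the time, the measured TCP pose, the force and the opening at its end, in the units of the state.
- get_state(): the state, without advancing time (a new reading comes with each control period).
- grab_frame(name): name is "scene" or "top"; returns a dict with "frame" (400x640x3 uint8, blue, green, red), "range_z" (400x640 float32, m along the optical axis (not along the pixel's ray), 0 where there is no reading), "vertical_fov" (degrees; the focal length in pixels is half the picture's height over the tangent of half this angle, whatever the lens; pixels are square), "cx", "cy" (the principal point, pixels), "k1" (the pictures are not rectified: a ray, as slopes to the right and down, at radius r is drawn at 1 + k1 r^2 times it, then the intrinsics apply), "cam_to_world" (4x4, takes a point from camera to world coordinates). Camera axes: x right, y up, looking along -z (the intrinsics and any distortion apply to the point x, -y, -z); pixel columns grow to the right and rows downward; lengths in m; the calibration is good to about 2 mm. A picture is of the moment at which its call begins.
- job_done(): hands the job in, once; it reports no verdict.
The state is a dict: "t": time; "q": joint angles; "qd": joint speeds; "joint_efforts": joint torques, N m; "eef_pos": TCP position; "ee_rot": TCP orientation; "force": force on the tool from outside, world axes, zero at the start; "moment": the same for the moment, N m; "width": finger opening in m.
Only numpy, scipy, OpenCV 4.12 (cv2) and the standard library are available. Lean on these libraries where they do the work, as an engineer would, in place of code of your own. Each camera call takes 0.05 s, during which the arm holds its last target. There are 200 camera calls.

## Working session

There is one attempt and no reset: what is moved stays moved. The work goes in short steps, Python scripts to look and compute and a tool call to move; the robot and the scene stay as the last step left them, time stands still between calls to the robot, and variables do not carry over. Pictures are saved under pics/ and viewed, about 8 in all and at most 12, crops included, and the job is handed in when it is done.

Besides the shell and the picture viewer there is one more tool, called after "Request:" as a command line: name --argument value ..., lists and objects as JSON in quotes. send_rows: Moves the arm, as the interface text tells. Its arguments: {"type":"object","properties":{"motion":{"type":"array"},"hand":{"type":"number"},"squeeze":{"type":"number"}},"required":["motion"]}

```bash
mkdir -p pics; cat > h.py <<'E'
from station import *
import numpy as np, cv2
def grab(n):
    f=grab_frame(n); f['name']=n
    H=f['frame'].shape[0]; f['f']=H/2/np.tan(np.radians(f['vertical_fov'])/2)
    return f
def cloud(f):
    """world point of each pixel from depth; 0-depth -> nan"""
    h,w=f['range_z'].shape
    K=np.array([[f['f'],0,f['cx']],[0,f['f'],f['cy']],[0,0,1.]])
    uv=np.stack(np.meshgrid(np.arange(w),np.arange(h)),-1).reshape(-1,1,2).astype(float)
    s=cv2.undistortPoints(uv,K,np.array([f['k1'],0,0,0,0.])).reshape(h,w,2)
    f['s']=s
    z=f['range_z'].astype(float); z=np.where(z>0,z,np.nan)
    P=np.stack([s[...,0]*z,-s[...,1]*z,-z],-1)
    T=f['cam_to_world']; return P@T[:3,:3].T+T[:3,3]
E
python3 - <<'E'
from h import *
print(get_state())
for n in('scene','top'):
    f=grab(n); P=cloud(f); cv2.imwrite(f'pics/{n}0.png',f['frame']); np.savez(f'/tmp/{n}0.npz',P=P,im=f['frame'],T=f['cam_to_world'],s=f['s'])
    print(n,f['vertical_fov'],f['k1'],f['cx'],f['cy'],f['cam_to_world'].round(3).tolist(),np.nanpercentile(P[...,2],[1,20,50,99]).round(3))
E
```

```text
{'t': 0.0, 'q': array([-9.71871931e-01,  3.59362690e-01,  1.10940690e-02, -3.53982430e-04,
       -1.22407253e+00, -2.88088779e-01]), 'qd': array([-1.39241289e-03, -4.68767186e-04, -3.48182638e-04,  2.46138003e-05,
       -2.67559066e-04,  3.43132704e-04]), 'joint_efforts': array([ 9.44304229e-04, -5.82711160e+01,  2.93062592e+01,  6.99709520e+00,
        6.88963104e-03, -1.85733165e-04]), 'eef_pos': array([ 0.20639117, -0.6424795 ,  0.40375273]), 'ee_rot': array([ 3.14001694e+00, -1.19901694e-04, -2.83087749e+00]), 'force': array([-0.07058967,  0.14360005,  0.05242731]), 'moment': array([ 0.03592461, -0.00681555, -0.04827592]), 'width': 0.08783361696084852}
scene 55.27464601567981 -0.02210506450632869 331.36022451045807 202.78798644070605 [[-0.302, -0.63, 0.715, 1.465], [0.953, -0.197, 0.229, 0.324], [-0.004, 0.751, 0.66, 0.939], [0.0, 0.0, 0.0, 1.0]] [-0.758 -0.436 -0.     0.572]
top 57.04125123867797 -0.018072689766537958 321.26817748946314 199.9910724431132 [[-0.019, 0.997, -0.073, 0.461], [-1.0, -0.02, -0.014, 0.013], [-0.015, 0.072, 0.997, 1.014], [0.0, 0.0, 0.0, 1.0]] [-0.756 -0.003  0.001  0.316]
```

View pics/top0.png

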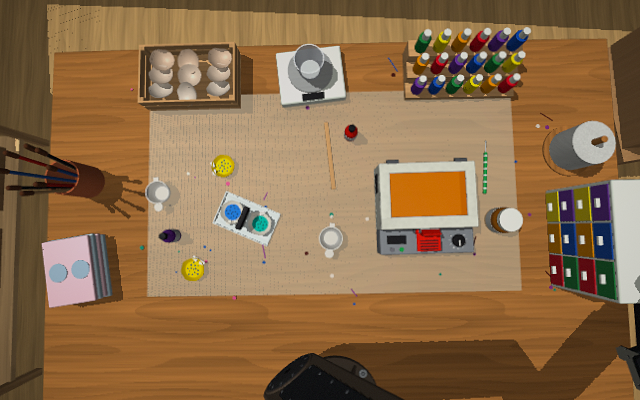

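View pics/scene0.png

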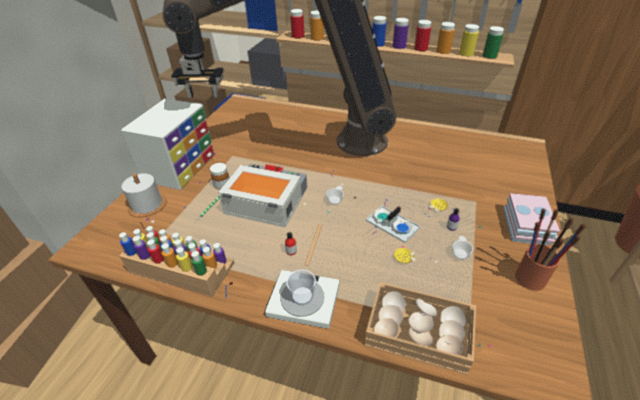

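Top view: the box is at (428,208), with its red paddle at (430,240) on the robot side. The tray is at (247,219), with the blue shell at (233,212), the teal shell at (262,224) and the black grip bar at (243,218). Look-alikes for the shells: the yellow ones at (223,166) and (193,269), and neither is on the tray. Look-alikes for the paddle: the red ink bottle (351,132) and red drawers on the right. I'll choose the tray with blue and teal shells, and the red plate on the deck.

```bash
python3 - <<'E'
from h import *
d=np.load('/tmp/top0.npz');P=d['P'];im=d['im'];T=d['T'];s=d['s']
hsv=cv2.cvtColor(im,cv2.COLOR_BGR2HSV)
vv,uu=np.mgrid[:400,:640]
def roi(a,b,c,e): return (uu>=a)&(uu<=b)&(vv>=c)&(vv<=e)
def onplane(u,v,z):
    x=cv2.remap(s.astype(np.float32),np.float32([[u]]),np.float32([[v]]),cv2.INTER_LINEAR)[0,0]
    r=T[:3,:3]@np.array([x[0],-x[1],-1]); t=(z-T[2,3])/r[2]; return T[:3,3]+t*r
def rep(n,m,z):
    q=P[m]; u,v=uu[m].mean(),vv[m].mean()
    (c,wh,a)=cv2.minAreaRect(np.stack([uu[m],vv[m]],1).astype(np.float32))
    B=np.array([onplane(*p,z) for p in cv2.boxPoints((c,wh,a))])
    e1,e2=B[1]-B[0],B[2]-B[1]
    print(n,m.sum(),'px',u.round(1),v.round(1),'depthmed',np.nanmedian(q,0).round(4),'ray',onplane(u,v,z).round(4),'rectc',B.mean(0).round(4),'sz',np.linalg.norm(e1).round(3),np.linalg.norm(e2).round(3),'ang',[float(np.degrees(np.arctan2(e[1],e[0])).round(1)) for e in(e1,e2)])
H,S,V=cv2.split(hsv)
red=((H<8)|(H>172))&(S>150)&(V>90)
rep('paddle',red&roi(410,448,225,256),.086)
rep('amber',(H<18)&(H>5)&(S>180)&roi(380,475,160,222),.104)
z=P[...,2]
rep('lid',(z>.095)&(z<.115)&roi(365,490,150,235),.104)
rep('boxall',(z>.06)&roi(365,490,150,260),.09)
rep('blue',(H>95)&(H<125)&(S>110)&roi(215,250,195,240),.014)
rep('teal',(H>78)&(H<95)&(S>110)&roi(245,285,205,245),.014)
rep('bar',(V<60)&roi(228,258,200,238)&(z>.04),.062)
rep('barz',(z>.05)&roi(215,285,190,245),.062)
rep('tray',(z>.0045)&(z<.075)&roi(205,290,188,248),.008)
for n,r in dict(cupa=(140,175,175,215),cupb=(315,350,222,260),red=(340,362,120,142),violet=(155,185,225,245),jar=(480,530,200,238),ye=(205,240,150,180)).items():
    m=(z>.02)&roi(*r); q=P[m]; print(n,np.nanmedian(q,0).round(3),np.nanmax(q[:,2]).round(3))
for n,(u,v) in dict(st1=(327,123),st2=(334,188),dt1=(486,142),dt2=(485,193)).items(): print(n,onplane(u,v,.005).round(3))
crop=cv2.hconcat([cv2.resize(im[180:260,195:305],None,fx=3.6,fy=3.6,interpolation=2),cv2.resize(im[150:260,365:490],(400,288),interpolation=2)[:288]]); cv2.imwrite('pics/c1.png',crop)
E
```

```text
paddle 499 px 428.4 240.0 depthmed [ 0.4231 -0.239   0.0873] ray [ 0.4231 -0.2408  0.086 ] rectc [ 0.4232 -0.2386  0.086 ] sz 0.063 0.055 ang [-91.1, 177.7]
amber 3240 px 427.8 193.8 depthmed [ 0.5378 -0.2396  0.1012] ray [ 0.5376 -0.239   0.104 ] rectc [ 0.5379 -0.2393  0.104 ] sz 0.188 0.107 ang [-89.4, 179.0]
lid 6476 px 427.9 194.8 depthmed [ 0.5352 -0.2395  0.103 ] ray [ 0.5352 -0.239   0.104 ] rectc [ 0.5326 -0.24    0.104 ] sz 0.243 0.187 ang [-89.0, 179.3]
boxall 8886 px 426.6 206.5 depthmed [ 0.5067 -0.2359  0.1016] ray [ 0.5069 -0.2385  0.09  ] rectc [ 0.5096 -0.2409  0.09  ] sz 0.253 0.236 ang [-89.4, 178.9]
blue 193 px 232.2 211.7 depthmed [0.5063 0.2711 0.0126] ray [0.5068 0.2702 0.014 ] rectc [0.5061 0.2693 0.014 ] sz 0.041 0.038 ang [-91.1, 179.8]
teal 192 px 259.7 223.3 depthmed [0.4744 0.1946 0.0126] ray [0.474 0.195 0.014] rectc [0.474  0.1949 0.014 ] sz 0.04 0.039 ang [-45.9, -135.7]
bar 140 px 242.3 217.7 depthmed [0.4879 0.2321 0.0617] ray [0.4885 0.2315 0.062 ] rectc [0.4878 0.2317 0.062 ] sz 0.06 0.016 ang [-23.1, -113.4]
barz 150 px 242.0 217.3 depthmed [0.4903 0.2323 0.0618] ray [0.4896 0.2322 0.062 ] rectc [0.4899 0.2321 0.062 ] sz 0.063 0.016 ang [-23.6, -114.0]
tray 1635 px 246.1 217.3 depthmed [0.4908 0.2288 0.0121] ray [0.4911 0.2333 0.008 ] rectc [0.4895 0.2299 0.008 ] sz 0.236 0.164 ang [-91.2, 179.3]
cupa [0.558 0.473 0.033] 0.042
cupb [0.418 0.005 0.035] 0.042
red [ 0.706 -0.055  0.059] 0.089
violet [0.447 0.425 0.058] 0.089
jar [ 0.471 -0.436  0.084] 0.091
ye [0.638 0.301 0.021] 0.021
st1 [0.75  0.006 0.005]
st2 [ 0.567 -0.009  0.005]
dt1 [ 0.687 -0.434  0.005]
dt2 [ 0.545 -0.423  0.005]
```

View pics/c1.png

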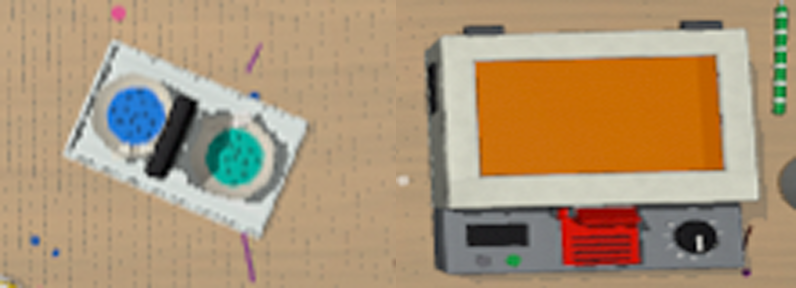

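The crop confirms both targets. The tray yaw is about -23.3° from two independent cues, the bar and the shell line. Next I'll refine the box yaw and compute the press move.

```bash
cat >> h.py <<'E'
from scipy.spatial.transform import Rotation as Ro
def go(pos,yaw_deg):
    """print tool-frame offset (cm) and turn (deg) from the measured pose to a TCP pos, tool down at yaw"""
    s=get_state(); R=Ro.from_euler('xyz',s['ee_rot']).as_matrix()
    o=R.T@(np.array(pos)-s['eef_pos'])*100
    t=-(yaw_deg-np.degrees(s['ee_rot'][2])); t=(t+180)%360-180
    print('t',round(s['t'],2),'at',s['eef_pos'].round(4),'rot',np.degrees(s['ee_rot']).round(1),'F',s['force'].round(1),'w',round(s['width'],4),'-> offset',o.round(2),'turn',t.round(2))
E
python3 - <<'E'
from h import *
d=np.load('/tmp/top0.npz');P=d['P'];im=d['im'];z=P[...,2]
H,S,V=cv2.split(cv2.cvtColor(im,cv2.COLOR_BGR2HSV))
# edges of lid (z~0.104): per-column / per-row extreme world coords
m=(z>.097)&(z<.112); m[:, :370]=0; m[:,488:]=0; m[:150]=0; m[235:]=0
fr=[];bk=[];le=[];ri=[]
for u in list(range(388,410))+list(range(448,468)):
    r=np.where(m[:,u])[0]; fr.append(P[r[-1],u]); bk.append(P[r[0],u])
for v in range(172,220):
    c=np.where(m[v])[0]; le.append(P[v,c[0]]); ri.append(P[v,c[-1]])
for n,e in(('front',fr),('back',bk)):
    e=np.array(e); k=np.polyfit(e[:,1],e[:,0],1); print(n,'x@y=-.24',np.polyval(k,-.24).round(4),'yaw',-np.degrees(k[0]).round(2))
for n,e in(('left',le),('right',ri)):
    e=np.array(e); k=np.polyfit(e[:,0],e[:,1],1); print(n,'y@x=.535',np.polyval(k,.535).round(4),'yaw',np.degrees(k[0]).round(2))
go([.404,-.240,.31],180)
E
```

```text
front x@y=-.24 0.4558 yaw 0.68
back x@y=-.24 0.6214 yaw 0.86
left y@x=.535 -0.1209 yaw 0.64
right y@x=.535 -0.3568 yaw 0.41
t 0.1 at [ 0.2064 -0.6425  0.4038] rot [ 179.9   -0.  -162.2] F [0.2 0.1 0.3] w 0.0877 -> offset [-31.12  32.26   9.43] turn 17.8
```

Request:
send_rows --motion '[{"offset":[-4,4,0],"turn":3},{"offset":[-7,7,0],"turn":6},{"offset":[-10,10,0],"turn":9},{"offset":[-13,13,0],"turn":12},{"offset":[-16,16.5,0],"turn":15},{"offset":[-19,20,0],"turn":17.8},{"offset":[-22,23,0],"turn":17.8},{"offset":[-25,26,0],"turn":17.8}]' --hand -1

```text
t: 0.9
eef_pos: [0.3651, -0.3169, 0.4046]
ee_rot: [3.141, 0.0, 3.142]
force: [1.6, -0.1, 0.3]
width: 0.0294
```

```bash
python3 -c "
from h import *
go([.404,-.240,.31],180.6)"
```

```text
t 0.9 at [ 0.3651 -0.3169  0.4046] rot [180.   0. 180.] F [ 1.6 -0.1  0.3] w 0.0294 -> offset [-3.89  7.69  9.46] turn -0.6
```

Request:
send_rows --motion '[{"offset":[-2,3,1],"turn":-0.6},{"offset":[-3.5,6,3],"turn":-0.6},{"offset":[-3.7,7.5,6],"turn":-0.6},{"offset":[-3.7,7.5,8],"turn":-0.6},{"offset":[-3.7,7.5,9.5],"turn":-0.6},{"offset":[-3.7,7.5,9.5],"turn":-0.6},{"offset":[-3.7,7.5,9.5],"turn":-0.6},{"offset":[-3.7,7.5,9.5],"turn":-0.6}]'

```text
t: 1.7
eef_pos: [0.4022, -0.2439, 0.3105]
ee_rot: [-3.141, 0.001, -3.131]
force: [0.0, 0.9, 1.3]
width: 0.0004
```

```bash
python3 -c "
from h import *
go([.404,-.240,.264],180.6)
f=grab('scene'); cv2.imwrite('pics/s1.png',cv2.resize(f['frame'][100:260,160:400],(720,480)))"
```

```text
t 1.7 at [ 0.4022 -0.2439  0.3105] rot [-1.800e+02  1.000e-01 -1.794e+02] F [0.  0.9 1.3] w 0.0004 -> offset [-0.18  0.39  4.65] turn -0.0
```

View pics/s1.png

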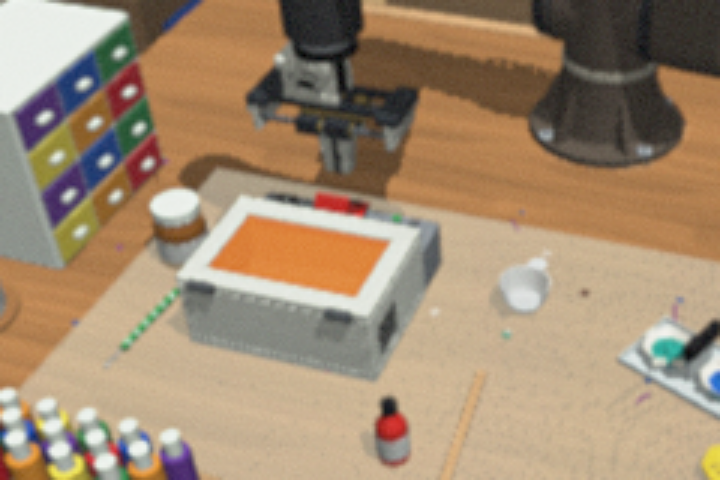

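The scene crop shows the closed fingers (338,160) over the red paddle (340,205), with the body's long side along y and in front of the lid. Pressing now.

Request:
send_rows --motion '[{"offset":[-0.1,0.4,1.5],"turn":0},{"offset":[-0.1,0.4,3],"turn":0},{"offset":[-0.1,0.4,4],"turn":0},{"offset":[-0.1,0.4,4.6],"turn":0},{"offset":[-0.1,0.4,5],"turn":0},{"offset":[-0.1,0.4,5.3],"turn":0},{"offset":[-0.1,0.4,5.5],"turn":0},{"offset":[-0.1,0.4,5.6],"turn":0}]'

```text
t: 2.55
eef_pos: [0.4013, -0.2398, 0.2537]
ee_rot: [3.141, -0.004, -3.131]
force: [-7.8, -0.0, 8.4]
width: 0.0003
```

```bash
python3 -c "
from h import *
go([.404,-.240,.253],180.6)"
```

```text
t 2.55 at [ 0.4013 -0.2398  0.2537] rot [ 180.    -0.2 -179.4] F [-7.8 -0.   8.4] w 0.0003 -> offset [-0.27 -0.02  0.07] turn -0.02
```

Request:
send_rows --motion '[{"offset":[0,0,0],"turn":0},{"offset":[0,0,0],"turn":0},{"offset":[0,0,0],"turn":0},{"offset":[0,0,0],"turn":0},{"offset":[0,0,0],"turn":0},{"offset":[0,0,0],"turn":0},{"offset":[0,0,0],"turn":0},{"offset":[0,0,0],"turn":0}]'

```text
t: 3.35
eef_pos: [0.4013, -0.2398, 0.2539]
ee_rot: [3.141, -0.004, -3.132]
force: [-8.1, 0.2, 6.9]
width: 0.0006
```

```bash
python3 -c "
from h import *
go([.404,-.240,.253],180.6)
f=grab('scene'); P=cloud(f); b=P[(P[...,0]>.56)&(P[...,0]<.65)&(abs(P[...,1]+.239)<.11)&(P[...,2]<.3)&(P[...,2]>.11)]
print(len(b), np.percentile(b[:,2],[50,99]) if len(b) else 0)"
```

```text
t 3.35 at [ 0.4013 -0.2398  0.2539] rot [ 180.    -0.2 -179.4] F [-8.1  0.2  6.9] w 0.0006 -> offset [-0.27 -0.02  0.09] turn -0.02
2558 [0.19158391 0.2652764 ]
```

The lid is open, with its top edge at 0.265 m as described. Now I rise and go to the tray.

Request:
send_rows --motion '[{"offset":[0.2,0,-1],"turn":0},{"offset":[0.3,0,-3],"turn":0},{"offset":[0.3,0,-6],"turn":0},{"offset":[0.3,1,-10],"turn":0},{"offset":[0.3,4,-13],"turn":3},{"offset":[0.3,8,-14],"turn":6},{"offset":[0,12,-14],"turn":9},{"offset":[-1,16,-14],"turn":12}]'

```text
t: 4.2
eef_pos: [0.4105, -0.0784, 0.3955]
ee_rot: [3.14, 0.004, 2.94]
force: [1.7, -1.3, -0.1]
width: 0.0005
```

```bash
python3 -c "
from h import *
go([.489,.232,.30],156.7)"
```

```text
t 4.2 at [ 0.4105 -0.0784  0.3955] rot [179.9   0.2 168.4] F [ 1.7 -1.3 -0.1] w 0.0005 -> offset [-1.44 31.96  9.62] turn 11.74
```

Request:
send_rows --motion '[{"offset":[0,4,0],"turn":2},{"offset":[0,8.5,0],"turn":5},{"offset":[-0.5,13,0],"turn":8},{"offset":[-1,17.5,0],"turn":11.5},{"offset":[-1,22,0],"turn":11.5},{"offset":[-1.4,26.5,0],"turn":11.5},{"offset":[-1.4,30,0],"turn":11.5},{"offset":[-1.4,32,0],"turn":11.5}]' --hand 0.2 --squeeze 25

```text
t: 5.0
eef_pos: [0.4886, 0.234, 0.3943]
ee_rot: [3.14, 0.001, 2.744]
force: [0.0, -0.1, 0.3]
width: 0.0517
```

Request:
send_rows --motion '[{"offset":[0,0,1],"turn":0},{"offset":[0,0,4],"turn":0},{"offset":[0,0,7],"turn":0},{"offset":[0,0,9],"turn":0},{"offset":[0,0,9.5],"turn":0},{"offset":[0,0,9.5],"turn":0},{"offset":[0,0,9.5],"turn":0}]'

```text
t: 5.7
eef_pos: [0.4885, 0.2313, 0.2999]
ee_rot: [3.14, 0.001, 2.742]
force: [-0.2, 0.0, 0.4]
width: 0.0524
```

```bash
python3 - <<'E'
from h import *
go([.489,.232,.210],156.7)
f=grab('scene'); P=cloud(f); im=f['frame']
z=P[...,2]; hsv=cv2.cvtColor(im,cv2.COLOR_BGR2HSV)
m=(z>.052)&(z<.068)&(abs(P[...,0]-.49)<.06)&(abs(P[...,1]-.232)<.05)&(hsv[...,2]<70)
q=P[m]; print('bar top',len(q),q.min(0).round(4),q.max(0).round(4),q.mean(0).round(4))
cv2.imwrite('pics/s2.png',cv2.resize(im[120:270,340:500],(640,600),interpolation=2))
E
```

```text
t 5.7 at [0.4885 0.2313 0.2999] rot [1.799e+02 1.000e-01 1.571e+02] F [-0.2  0.   0.4] w 0.0524 -> offset [-0.01  0.07  9.  ] turn 0.4
bar top 50 [0.4658 0.2191 0.052 ] [0.5228 0.2495 0.0647] [0.4977 0.2351 0.0594]
```

View pics/s2.png

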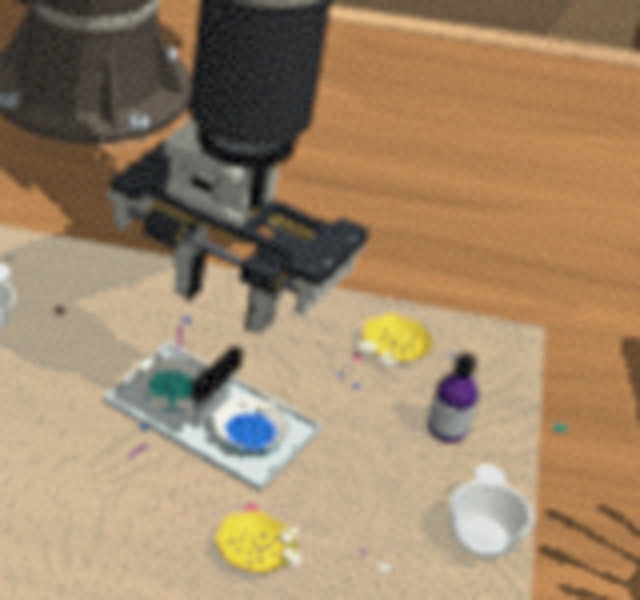

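The crop shows the fingers at (190,270) and (260,310), straddling the bar at (217,373), with the shells clear on either side. Descending.

Request:
send_rows --motion '[{"offset":[0,0,2],"turn":0.4},{"offset":[0,0,4],"turn":0.4},{"offset":[0,0,6],"turn":0.4},{"offset":[0,0,7.5],"turn":0.4},{"offset":[0,0,8.4],"turn":0.4},{"offset":[0,0,8.9],"turn":0.4},{"offset":[0,0,8.9],"turn":0.4},{"offset":[0,0,8.9],"turn":0.4}]'

```text
t: 6.55
eef_pos: [0.4884, 0.2316, 0.2104]
ee_rot: [3.141, 0.001, 2.735]
force: [0.6, 0.7, -0.1]
width: 0.0525
```

Request:
send_rows --motion '[{"offset":[0,0,0],"turn":0},{"offset":[0,0,0],"turn":0},{"offset":[0,0,0],"turn":0},{"offset":[0,0,0],"turn":0},{"offset":[0,0,0],"turn":0},{"offset":[0,0,0],"turn":0},{"offset":[0,0,0],"turn":0},{"offset":[0,0,0],"turn":0}]' --hand -1 --squeeze 25

```text
t: 7.35
eef_pos: [0.4882, 0.2316, 0.2098]
ee_rot: [3.141, 0.0, 2.735]
force: [-0.0, 0.9, 0.2]
width: 0.0137
```

Gripped at 13.7 mm. Lifting smoothly.

Request:
send_rows --motion '[{"offset":[0,0,-0.3],"turn":0},{"offset":[0,0,-1],"turn":0},{"offset":[0,0,-2.2],"turn":0},{"offset":[0,0,-3.8],"turn":0},{"offset":[0,0,-5.8],"turn":0},{"offset":[0,0,-7.8],"turn":0},{"offset":[0,0,-9.8],"turn":0},{"offset":[0,0,-11.8],"turn":0}]'

```text
t: 8.15
eef_pos: [0.4879, 0.2311, 0.3295]
ee_rot: [3.141, 0.0, 2.735]
force: [0.4, 0.5, -1.4]
width: 0.0133
```

Request:
send_rows --motion '[{"offset":[0,0,-1.6],"turn":0},{"offset":[0,0,-2.8],"turn":0},{"offset":[0,0,-3.6],"turn":0},{"offset":[0,0,-4],"turn":0},{"offset":[0,0,-4],"turn":0}]'

```text
t: 8.65
eef_pos: [0.488, 0.2313, 0.3679]
ee_rot: [3.141, -0.0, 2.735]
force: [-0.2, -0.6, -1.9]
width: 0.0137
```

```bash
python3 -c "
from h import *
go([.5385,-.239,.37],180.6)
f=grab('scene'); cv2.imwrite('pics/s3.png',cv2.resize(f['frame'][60:260,160:500],(680,400),interpolation=2))"
```

```text
t 8.65 at [0.488  0.2313 0.3679] rot [180.   -0.  156.7] F [-0.2 -0.6 -1.9] w 0.0137 -> offset [-23.24 -41.2   -0.22] turn -23.9
```

View pics/s3.png

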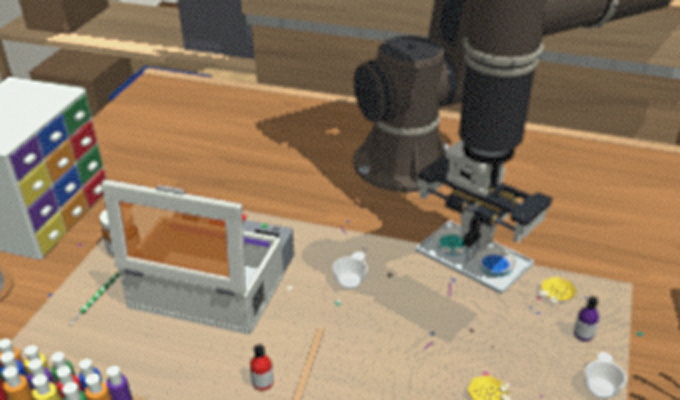

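The scene shows the tray hanging level at (475,255) with both shells on it, and the lid standing open at (175,230). Carrying it across, and turning early.

Request:
send_rows --motion '[{"offset":[-0.2,-0.3,0],"turn":-0.5},{"offset":[-0.6,-1.1,0],"turn":-1.5},{"offset":[-1.3,-2.3,0],"turn":-3},{"offset":[-2.3,-4.1,0],"turn":-5},{"offset":[-3.5,-6.3,0],"turn":-7},{"offset":[-4.8,-8.6,0],"turn":-9},{"offset":[-6,-10.9,0],"turn":-11},{"offset":[-7.3,-13.2,0],"turn":-13}]'

```text
t: 9.5
eef_pos: [0.5027, 0.08, 0.367]
ee_rot: [-3.141, -0.001, 2.964]
force: [0.2, 0.2, -3.5]
width: 0.0135
```

```bash
python3 -c "
from h import *
go([.534,-.239,.37],180.6)"
```

```text
t 9.5 at [0.5027 0.08   0.367 ] rot [-1.800e+02 -1.000e-01  1.698e+02] F [ 0.2  0.2 -3.5] w 0.0135 -> offset [ -8.71 -30.85  -0.29] turn -10.78
```

Request:
send_rows --motion '[{"offset":[-0.6,-2.2,0],"turn":-2},{"offset":[-1.3,-4.5,0],"turn":-4},{"offset":[-2,-7,0],"turn":-6},{"offset":[-2.7,-9.5,0],"turn":-8},{"offset":[-3.4,-12,0],"turn":-10},{"offset":[-4.1,-14.5,0],"turn":-10.8},{"offset":[-4.8,-17,0],"turn":-10.8},{"offset":[-5.5,-19.5,0],"turn":-10.8}]'

```text
t: 10.3
eef_pos: [0.522, -0.1217, 0.3669]
ee_rot: [-3.142, -0.001, -3.132]
force: [1.0, 1.4, -2.2]
width: 0.0136
```

```bash
python3 -c "
from h import *
go([.534,-.239,.37],180.6)"
```

```text
t 10.3 at [ 0.522  -0.1217  0.3669] rot [-1.800e+02 -1.000e-01 -1.795e+02] F [ 1.   1.4 -2.2] w 0.0136 -> offset [ -1.09 -11.74  -0.31] turn -0.07
```

Request:
send_rows --motion '[{"offset":[-0.2,-2,0],"turn":0},{"offset":[-0.4,-4.3,0],"turn":0},{"offset":[-0.6,-6.6,0],"turn":0},{"offset":[-0.8,-8.6,0],"turn":0},{"offset":[-1,-10,0],"turn":0},{"offset":[-1.1,-11,0],"turn":0},{"offset":[-1.1,-11.4,0],"turn":0},{"offset":[-1.1,-11.4,0],"turn":0}]'

```text
t: 11.1
eef_pos: [0.5342, -0.2344, 0.3674]
ee_rot: [3.141, -0.0, -3.133]
force: [0.7, 0.1, -3.1]
width: 0.0135
```

Request:
send_rows --motion '[{"offset":[0,0,0],"turn":0},{"offset":[0,0,0],"turn":0},{"offset":[0,0,0],"turn":0}]'

```text
t: 11.4
eef_pos: [0.5343, -0.2338, 0.3678]
ee_rot: [3.142, 0.0, -3.132]
force: [0.3, -0.1, -3.3]
width: 0.0135
```

```bash
python3 -c "
from h import *
go([.534,-.239,.222],180.6)
f=grab('top'); cv2.imwrite('pics/t2.png',cv2.resize(f['frame'][130:270,350:510],(640,560),interpolation=2))"
```

```text
t 11.4 at [ 0.5343 -0.2338  0.3678] rot [ 180.     0.  -179.4] F [ 0.3 -0.1 -3.3] w 0.0135 -> offset [ 0.04 -0.52 14.58] turn -0.05
```

View pics/t2.png

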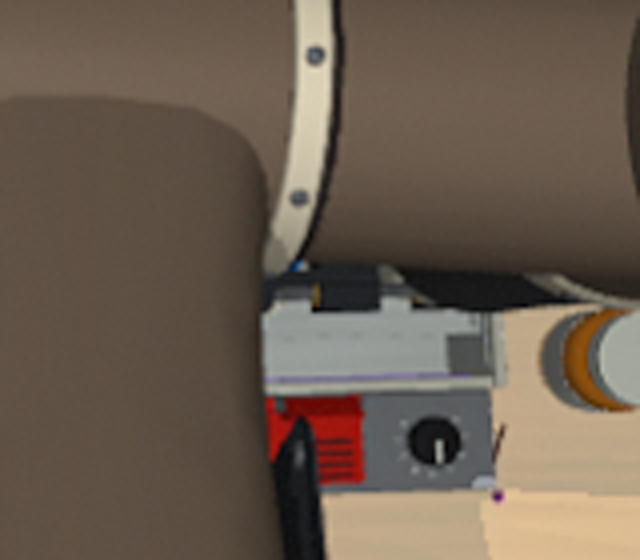

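The arm hides most of this top view. At (380,340) the tray's right end lies between the chamber walls, behind the deck. Lowering.

Request:
send_rows --motion '[{"offset":[0,-0.2,0.5],"turn":0},{"offset":[0,-0.4,1.5],"turn":0},{"offset":[0,-0.5,3],"turn":0},{"offset":[0,-0.5,4.5],"turn":0},{"offset":[0,-0.5,6],"turn":0},{"offset":[0,-0.5,7.5],"turn":0},{"offset":[0,-0.5,9],"turn":0},{"offset":[0,-0.5,10.5],"turn":0}]'

```text
t: 12.25
eef_pos: [0.534, -0.2394, 0.2611]
ee_rot: [3.141, -0.001, -3.133]
force: [0.0, 0.1, -2.5]
width: 0.014
```

Request:
send_rows --motion '[{"offset":[0,0,0.8],"turn":0},{"offset":[0,0,1.6],"turn":0},{"offset":[0,0,2.3],"turn":0},{"offset":[0,0,2.8],"turn":0},{"offset":[0,0,3.2],"turn":0},{"offset":[0,0,3.5],"turn":0},{"offset":[0,0,3.5],"turn":0},{"offset":[0,0,3.5],"turn":0}]'

```text
t: 13.05
eef_pos: [0.5344, -0.2393, 0.2279]
ee_rot: [-3.141, 0.0, -3.133]
force: [0.4, 0.5, -3.0]
width: 0.0138
```

6 mm left to the floor.

Request:
send_rows --motion '[{"offset":[0,0,0.2],"turn":0},{"offset":[0,0,0.3],"turn":0},{"offset":[0,0,0.4],"turn":0},{"offset":[0,0,0.5],"turn":0},{"offset":[0,0,0.6],"turn":0},{"offset":[0,0,0.6],"turn":0},{"offset":[0,0,0.6],"turn":0}]'

```text
t: 13.75
eef_pos: [0.5343, -0.2393, 0.2218]
ee_rot: [-3.142, 0.0, -3.133]
force: [-0.8, 0.3, 0.4]
width: 0.0139
```

The force changed from -3 N to +0.4 N, so the tray is resting on the floor. Releasing.

Request:
send_rows --motion '[{"offset":[0,0,0],"turn":0},{"offset":[0,0,0],"turn":0},{"offset":[0,0,0],"turn":0},{"offset":[0,0,0],"turn":0},{"offset":[0,0,0],"turn":0},{"offset":[0,0,0],"turn":0},{"offset":[0,0,0],"turn":0},{"offset":[0,0,0],"turn":0}]' --hand 0

```text
t: 14.55
eef_pos: [0.5343, -0.2393, 0.2216]
ee_rot: [3.142, 0.0, -3.133]
force: [0.5, 0.2, 0.0]
width: 0.044
```

Request:
send_rows --motion '[{"offset":[0,0,-0.5],"turn":0},{"offset":[0,0,-1.5],"turn":0},{"offset":[0,0,-3],"turn":0},{"offset":[0,0,-5.5],"turn":0},{"offset":[0,0,-8],"turn":0},{"offset":[0,0,-11],"turn":0},{"offset":[0,0,-14],"turn":0},{"offset":[0,0,-16],"turn":0}]'

```text
t: 15.35
eef_pos: [0.5343, -0.2394, 0.3853]
ee_rot: [-3.141, 0.003, -3.132]
force: [0.9, -0.4, -0.2]
width: 0.044
```

Request:
send_rows --motion '[{"offset":[0,0.5,-2],"turn":0},{"offset":[0,1,-5],"turn":0},{"offset":[0,2,-8],"turn":0},{"offset":[0,3,-10.5],"turn":0},{"offset":[-3,4.5,-11],"turn":0},{"offset":[-6,6,-11],"turn":0},{"offset":[-9,6,-11],"turn":0},{"offset":[-12,6,-11],"turn":0}]' --hand -1

```text
t: 16.15
eef_pos: [0.6544, -0.1776, 0.4932]
ee_rot: [-3.142, 0.002, -3.132]
force: [0.1, 0.4, 0.5]
width: 0.0004
```

```bash
python3 - <<'E'
from h import *
go([.645,-.179,.421],180.6)
f=grab('top'); P=cloud(f); f2=grab('scene'); P2=cloud(f2)
for P in(P,P2):
    b=P[(P[...,0]>.57)&(P[...,0]<.64)&(P[...,1]<-.13)&(P[...,1]>-.35)&(P[...,2]<.275)&(P[...,2]>.23)]
    print(len(b),b.min(0).round(3),b.max(0).round(3))
cv2.imwrite('pics/st3.png',cv2.hconcat([cv2.resize(f['frame'][130:270,370:500],(390,420),interpolation=2),cv2.resize(f2['frame'][90:230,180:310],(390,420),interpolation=2)]))
E
```

```text
t 16.15 at [ 0.6544 -0.1776  0.4932] rot [-1.800e+02  1.000e-01 -1.794e+02] F [0.1 0.4 0.5] w 0.0004 -> offset [ 0.95 -0.13  7.22] turn -0.04
661 [ 0.591 -0.349  0.231] [ 0.605 -0.139  0.273]
620 [ 0.592 -0.35   0.23 ] [ 0.613 -0.13   0.269]
```

View pics/st3.png

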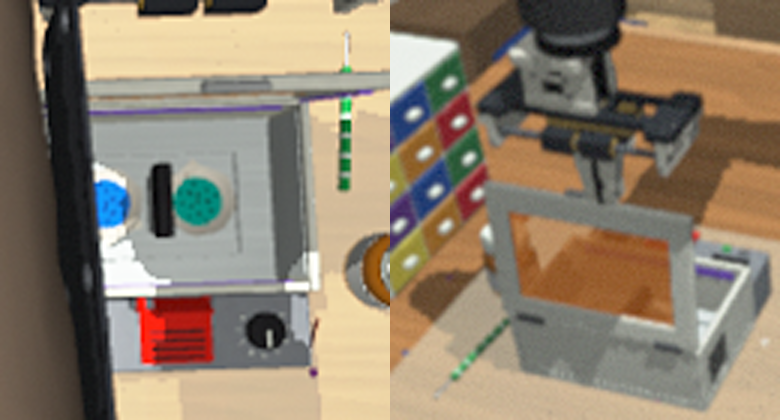

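The top crop shows the tray flat in the chamber, with the grip bar at (162,200), blue shell at (112,203) and teal shell at (198,203). The scene crop shows the closed fingers behind the open lid. Going down behind the lid.

Request:
send_rows --motion '[{"offset":[0,0,1.5],"turn":0},{"offset":[0,0,3.5],"turn":0},{"offset":[0,0,5.5],"turn":0},{"offset":[0,0,6.8],"turn":0},{"offset":[0,0,7.2],"turn":0},{"offset":[0,0,7.2],"turn":0}]'

```text
t: 16.85
eef_pos: [0.6536, -0.1783, 0.4199]
ee_rot: [-3.141, -0.0, -3.133]
force: [-0.1, -0.4, 0.7]
width: 0.0005
```

```bash
python3 - <<'E'
from h import *
go([.6187,-.179,.4237],180.6)
p=get_state()['eef_pos']
for a in np.arange(1.45,-.01,-.075):
    x=.621-.148*np.cos(a)+.006*np.sin(a)+.0095; z=.098+.148*np.sin(a)+.006*np.cos(a)+.178
    print(a.round(3),'tool x',((p[0]-x)*100).round(1),'z',((p[2]-z)*100).round(1))
E
```

```text
t 16.85 at [ 0.6536 -0.1783  0.4199] rot [-180.    -0.  -179.5] F [-0.1 -0.4  0.7] w 0.0005 -> offset [ 3.49 -0.04 -0.37] turn -0.09
1.45 tool x 3.5 z -0.4
1.375 tool x 4.6 z -0.2
1.3 tool x 5.7 z -0.0
1.225 tool x 6.8 z 0.3
1.15 tool x 7.8 z 0.6
1.075 tool x 8.8 z 1.1
1.0 tool x 9.8 z 1.6
0.925 tool x 10.7 z 2.2
0.85 tool x 11.6 z 2.9
0.775 tool x 12.5 z 3.6
0.7 tool x 13.2 z 4.4
0.625 tool x 14.0 z 5.2
0.55 tool x 14.6 z 6.1
0.475 tool x 15.2 z 7.1
0.4 tool x 15.7 z 8.1
0.325 tool x 16.1 z 9.1
0.25 tool x 16.5 z 10.2
0.175 tool x 16.8 z 11.2
0.1 tool x 17.0 z 12.3
0.025 tool x 17.1 z 13.4
```

Request:
send_rows --motion '[{"offset":[1,0,0],"turn":0},{"offset":[2,0,-0.2],"turn":0},{"offset":[2.8,0,-0.4],"turn":0},{"offset":[3.5,0,-0.4],"turn":0},{"offset":[4.1,0,-0.3],"turn":0},{"offset":[4.6,0,-0.2],"turn":0},{"offset":[5.2,0,-0.1],"turn":0},{"offset":[5.7,0,0],"turn":0}]'

```text
t: 17.65
eef_pos: [0.5964, -0.1788, 0.4196]
ee_rot: [-3.142, 0.0, -3.133]
force: [1.8, 0.1, 2.0]
width: -0.0
```

Request:
send_rows --motion '[{"offset":[0.6,0,0.2],"turn":0},{"offset":[1.1,0,0.3],"turn":0},{"offset":[2.1,0,0.6],"turn":0},{"offset":[3.1,0,1.1],"turn":0},{"offset":[4.1,0,1.6],"turn":0},{"offset":[5,0,2.2],"turn":0},{"offset":[5.9,0,2.9],"turn":0},{"offset":[6.8,0,3.6],"turn":0}]'

```text
t: 18.45
eef_pos: [0.5278, -0.1794, 0.3831]
ee_rot: [-3.142, 0.0, -3.133]
force: [2.1, -0.9, 1.0]
width: 0.0007
```

```bash
python3 - <<'E'
from h import *
go([.6536-.125,-.179,.4199-.036],180.6)
f2=grab('scene')
cv2.imwrite('pics/s5.png',cv2.resize(f2['frame'][90:230,180:320],(560,560),interpolation=2))
E
```

```text
t 18.45 at [ 0.5278 -0.1794  0.3831] rot [-180.     0.  -179.5] F [ 2.1 -0.9  1. ] w 0.0007 -> offset [-0.08  0.04 -0.08] turn -0.09
```

View pics/s5.png

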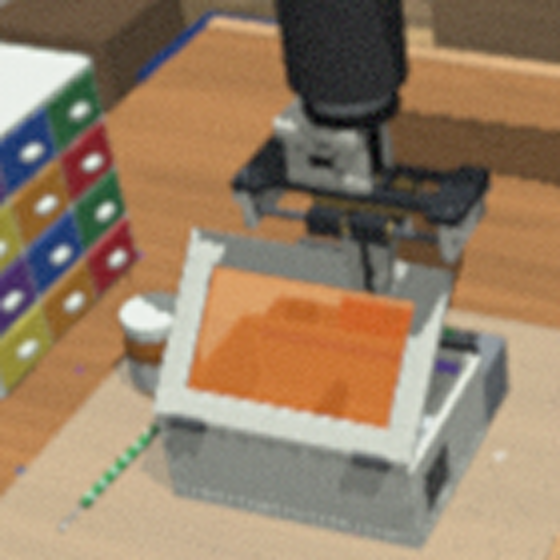

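The lid is about half shut, and the fingertips are on its front bar at (370,285). Continuing along the arc.

Request:
send_rows --motion '[{"offset":[0.7,0,0.8],"turn":0},{"offset":[1.5,0,1.6],"turn":0},{"offset":[2.1,0,2.5],"turn":0},{"offset":[2.7,0,3.5],"turn":0},{"offset":[3.2,0,4.5],"turn":0},{"offset":[3.6,0,5.5],"turn":0},{"offset":[4,0,6.6],"turn":0},{"offset":[4.2,0,7.2],"turn":0}]'

```text
t: 19.3
eef_pos: [0.4864, -0.1797, 0.3104]
ee_rot: [3.141, -0.001, -3.133]
force: [1.0, -0.4, 1.4]
width: 0.0006
```

Request:
send_rows --motion '[{"offset":[0.1,0,0.5],"turn":0},{"offset":[0.2,0,1],"turn":0},{"offset":[0.3,0,1.5],"turn":0},{"offset":[0.4,0,2],"turn":0},{"offset":[0.4,0,2.3],"turn":0},{"offset":[0.4,0,2.5],"turn":0},{"offset":[0.4,0,2.6],"turn":0},{"offset":[0.4,0,2.6],"turn":0}]'

```text
t: 20.1
eef_pos: [0.4826, -0.1797, 0.2856]
ee_rot: [3.142, -0.0, -3.133]
force: [-2.1, -0.3, 2.5]
width: 0.0002
```

Near the latch now (shut is about 0.282). Pressing down in small steps.

Request:
send_rows --motion '[{"offset":[0,0,0.1],"turn":0},{"offset":[0,0,0.2],"turn":0},{"offset":[0,0,0.3],"turn":0},{"offset":[0,0,0.4],"turn":0},{"offset":[0,0,0.4],"turn":0}]'

```text
t: 20.6
eef_pos: [0.4828, -0.1797, 0.2819]
ee_rot: [-3.142, 0.0, -3.133]
force: [-2.0, 1.5, 6.5]
width: 0.0005
```

Request:
send_rows --motion '[{"offset":[0,0,0.1],"turn":0},{"offset":[0,0,0.2],"turn":0},{"offset":[0,0,0.2],"turn":0},{"offset":[0,0,0.2],"turn":0}]'

```text
t: 21.0
eef_pos: [0.4827, -0.1797, 0.2809]
ee_rot: [-3.141, 0.001, -3.132]
force: [-4.5, 4.4, 16.0]
width: 0.0005
```

The force is 16 N and it has stopped moving, so the lid is on its seat. Retreating gently and checking.

Request:
send_rows --motion '[{"offset":[0,0,-0.2],"turn":0},{"offset":[0,0,-0.5],"turn":0},{"offset":[0,0,-1],"turn":0},{"offset":[0,0,-1.5],"turn":0},{"offset":[0,0,-3],"turn":0},{"offset":[0,0,-5],"turn":0},{"offset":[0,0,-8],"turn":0},{"offset":[0,0,-12],"turn":0}]'

```text
t: 21.8
eef_pos: [0.4822, -0.1797, 0.3996]
ee_rot: [3.141, -0.003, -3.133]
force: [1.1, -0.5, 0.1]
width: 0.0005
```

Request:
send_rows --motion '[{"offset":[0,4,-2],"turn":0},{"offset":[0,8,-2],"turn":0},{"offset":[0,12,-2],"turn":0},{"offset":[0,16,-2],"turn":0},{"offset":[0,20,-2],"turn":0},{"offset":[0,24,-2],"turn":0},{"offset":[0,28,-2],"turn":0},{"offset":[0,28,-2],"turn":0}]'

```text
t: 22.6
eef_pos: [0.4803, 0.1037, 0.4198]
ee_rot: [3.141, 0.001, -3.129]
force: [-0.0, -0.6, -0.1]
width: 0.0006
```

```bash
python3 - <<'E'
from h import *
print(get_state()['t'],get_state()['eef_pos'],get_state()['force'])
f=grab('top'); P=cloud(f); z=P[...,2]; im=f['frame']
for n,(x0,x1) in dict(bar=(.460,.480),back=(.59,.61),plate=(.40,.43)).items():
    m=(P[...,0]>x0)&(P[...,0]<x1)&(abs(P[...,1]+.24)<(.02 if n=='plate' else .1))&(z>.05)
    print(n,m.sum(),np.nanmedian(z[m]).round(4))
d=np.load('/tmp/top0.npz')['P'][...,2]
for n,r in dict(cupa=(140,175,175,215),cupb=(315,350,222,260),red=(340,362,120,142),violet=(155,185,225,245),jar=(480,530,200,238)).items():
    a,b,c,e=r
    print(n,[np.nanmedian(Q[c:e,a:b][Q[c:e,a:b][...,2]>.02],0).round(3).tolist() for Q in(np.load('/tmp/top0.npz')['P'],P)])
s=grab('scene')
cv2.imwrite('pics/end.png',cv2.vconcat([cv2.resize(im[100:280,130:550],(700,300)),cv2.resize(s['frame'][110:250,160:487],(700,300))]))
E
```

```text
22.6 [0.48033536 0.10371988 0.41983265] [-0.00645105 -0.55194493 -0.07270149]
bar 657 0.1056
back 649 0.1044
plate 191 0.0872
cupa [[0.558, 0.473, 0.033], [0.545, 0.467, 0.035]]
cupb [[0.418, 0.005, 0.035], [0.45, 0.014, 0.349]]
red [[0.706, -0.055, 0.059], [0.707, -0.055, 0.059]]
violet [[0.447, 0.425, 0.058], [0.456, 0.163, 0.664]]
jar [[0.471, -0.436, 0.084], [0.471, -0.436, 0.084]]
```

View pics/end.png

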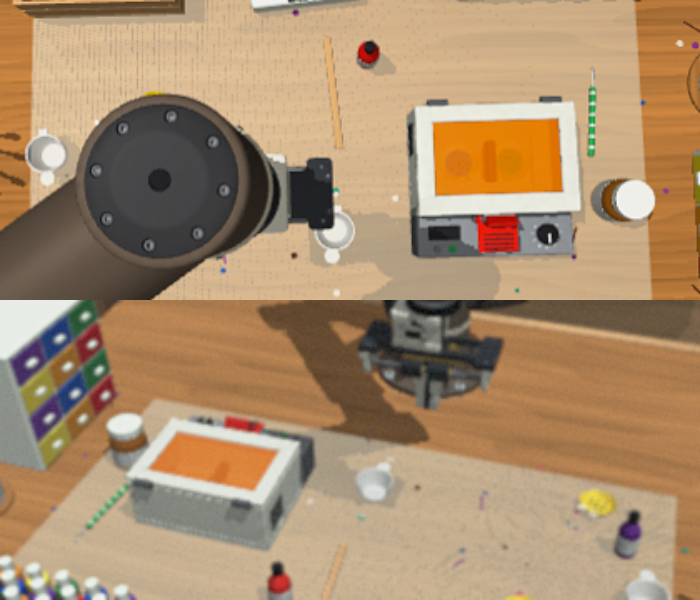

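The lid has stayed flat and shut with nothing on it. The paddle is back at 87 mm, and the tray and both shells show through the window at (460–510,162). The robot is clear, so I'm handing in.

```bash
python3 -c "
from station import *
print(job_done())"
```

```text
the job is handed in; nothing more can be done
None
```

I pressed the paddle and the lid sprang fully open by itself. I then set the tray down level on the chamber floor, let go, and pushed the lid shut in an arc until it seated. The job was handed in at about 22.7 s.

**Lid:** after I let go it stayed shut for at least 1.5 s, with its front bar at 105.6 mm and its back at 104.4 mm. The paddle was back at 87 mm, its rest height. The final push reached about 16 N, more than the suggested 5 to 12 N. I did not see the latch snap separately; I take it as latched because the lid stayed shut.

**Press:** while holding the paddle down I read about 8 N of sideways force as well as the 7 to 8 N vertical. I took this for friction on the tilting plate and did not check it against another source.

**Tray:** I looked just before closing, and it lay flat in the chamber with both shells on it. Both shells still showed through the window at the end.

**Bystanders:** the red ink and jar measured within 1 mm of where they started. The final depth readings for cup_a (about 14 mm off), cup_b and the violet ink did not match their starting values. I put that down to the arm blocking the top camera. The final pictures show all three apparently undisturbed, and I did not measure them again. I checked the stick and dotter only by eye.

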